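# Reset and clamp the stop of a dough-cutting guide

### The job

Reset the length stop of the cutting guide: lift the stop with the wooden handle out of its notch, and lower it into the notch marked by the red tab so that it sits fully down on the rail. Then take its orange clamp knob and turn it clockwise until the steel flange just touches the black rubber washer, and give it a further quarter turn, no more. Leave the two dough balls, the pastry wheel and the scraper where they are.

Things in the scene. Friction and masses are not known exactly. Their poses are not given: they have to be found in the camera images.
- guide: fixed cutting guide: white board 345x165x14 mm (x = -150 to +15 mm) with an aluminium rail along its far edge. Origin on the worktop under the middle of the rail; y along the rail. Rail 30 mm wide (x = -15 to +15 mm), 340 mm long, top at z = 60 mm. Four notches cross its top at y = -75, -25, +25, +75 mm: 12 mm wide, shoulders of 5 mm radius, 16 mm deep
- red_tab: red tab 16x18x8 mm, fixed on the board just in front of the rail; origin at the middle of the foot of its rail side, axes as the guide's; its y is that of the notch it marks (notch centre 19 mm further along +x). Red, blue and yellow tabs mark the notches y = -25, +25, +75 mm in any order
- blue_tab: blue tab like the red one, marks another notch
- yellow_tab: yellow tab like the red one, marks another notch
- stop: loose stop, 0.35 to 0.55 kg, starts in the notch y = -75 mm. Dark steel saddle, y = -75 to +85 mm, 48 mm wide: bridge 12 mm thick, lying on the rail; cheeks reach 28 mm down both sides of the rail (2 mm play). Axes as the guide's; origin at the middle of the bridge's underside, over its cross pin. A stop plate at y = -60 mm reaches 60 mm out to -x, its foot 28 mm below the origin
- stop_pin (a point): the same point as the stop's origin; seated it is 60 mm above the worktop. Below it the cross pin (8 mm thick) reaches 11 mm down into the notch, with 2 mm play each way along y: the stop must be raised more than 11 mm to move along the rail; raised 15 to 20 mm, its cheeks still guide it
- stop_handle (a point): grip point of the stop's upright wooden handle, a post 20x20 mm square (sides along the stop's x and y); the post is at y = -20 mm of the stop, its top 12 mm above this point, its foot 52 mm below it. The clamp knob is 80 mm away along +y
- knob_grip (a point): centre of the orange knob's square grip, on its vertical axis (stop x = 0, y = +60 mm): 36x36 mm, sides along this point's x and y, 26 mm high (13 up, 13 down to a 42 mm flange, 4 mm thick). Clockwise from above it goes down 16 mm a turn, 4 mm a quarter turn: the hand must follow. It turns with 0.1 to 0.15 N m, stays where left, and can be retaken every quarter turn
- flange_face (a point): centre of the underside of the steel flange under the knob; goes up and down with the knob, does not turn
- washer_top (a point): centre of the top of the black rubber washer (38 mm across, 10 mm high) under the flange. Free washer: 22 mm above the stop's origin. The gap between it and the flange face is 4 to 10 mm at the start and 0 at touch
- washer (a joint): how far the washer is squeezed, m: 0 free, grows as the flange presses it (4 N per mm, 9 mm at most). A quarter turn after touch squeezes it 4 mm
- dough_a: dough ball, 61x68x25 mm, on the board; leave alone
- dough_b: dough ball, 68x67x26 mm, on the board; leave alone
- pastry_wheel: wheel cutter with black handle, 68x179x23 mm, on the worktop to the right; leave alone
- scraper: dough scraper with wooden grip, 100x145x24 mm, on the worktop to the left; leave alone

How it is judged (in metres and radians):
On the way, in this order (a step that is already met when the one before it is completed fails the run):
1. the stop is lifted out of its notch (more than 10 mm up) (z of stop_pin in the frame of guide above 0.07 m), for 0.1 s.
2. the stop sits down in the notch at the red tab, its knob not yet tightened (y of stop_pin in the frame of red_tab between -0.006 and 0.006 m and z of stop_pin in the frame of guide below 0.0625 m and value of joint washer below 0.001 m), for 0.2 s.
3. the flange has come down and presses the washer (value of joint washer above 0.0015 m), for 0.1 s.
At the end, for the whole second after the job is handed in: the stop sits fully down (within 2.5 mm) and level in the notch at the red tab (within 6 mm along the rail), at rest, and its knob is a quarter turn past touch: the washer is squeezed 2.6 to 5.4 mm (4 mm is exact; that is 30 degrees of turn either way) (y of stop_pin in the frame of red_tab between -0.006 and 0.006 m and z of stop_pin in the frame of guide below 0.0625 m and angle between stop_pin's own z axis and vertical below 0.04 rad and value of joint washer between 0.0026 and 0.0054 m and linear speed of stop below 0.01 m/s).
It fails at once if the washer is crushed: more than 7.5 mm, nearly half a turn past touch (value of joint washer above 0.0075 m).
It fails at once if a dough ball, the pastry wheel or the scraper is moved more than 20 mm (distance of any of dough_a, dough_b, pastry_wheel, scraper from where it was at the start of the episode above 0.02 m).
It also fails if it takes over 72 s, if anything falls off the work surface, if the arm or the gripper's body presses on something with over 40 N, if the wrist force passes 120 N, or if a joint passes its speed limit or range.

### The arm

A 6-joint arm with a two-finger parallel gripper is mounted at the origin on a cart in front of the work surface, level with it; the furniture and walls round the work are solid. World frame = base frame: x ahead of the robot, y to its left, z up, the work surface at z = 0. Lengths are in m, angles in degrees, forces in N, time in s.
With the tool pointing down it reaches from about 0.225 to 0.725 m from the base axis. Payload 3.1 kg.
Tool frame: the origin (TCP) lies at the very end of the fingers, on their centre line; the grasp point (between the pads) lies 19 mm behind it; z points along the fingers, y is the line along which they close (so a half turn about z gives the same grasp; the last joint's range is limited). The gripper opens to 85 mm and grips with 20 to 120 N. Pads are 22 mm wide; open, the fingers measure 114 mm over their backs; the gripper's body (76 mm by 85 mm) begins 54 mm behind the grasp point. The pads swing forward as they close: fully open they stand 13 mm farther back than shut.
Start: joints at [-71.436, 2.75, 5.684, 92.934, 0, 82.678], TCP at [0.229, -0.472, 0.231] pointing down, gripper open.
Joint ranges: [-166.93, 166.93], [-56.73, 111.36], [-69.38, 81.34], [-121.58, 131.49], [-85.45, 84.26], [-180, 180]. Speed limits (degrees/s): [159.86, 159.86, 180, 180, 180, 180].

### API

Orientations are given as a 3x3 rotation matrix whose columns are the frame's x, y, z axes.
In Python, from workcell import arm gives the robot as it stands.
- The arm moves only by the shell command python3 -m inch 'ROWS' [OPENING] [FORCE]. ROWS is JSON, a list that holds one entry, the list of rows, each a list of 6 numbers: the shift along the world's x, y, z in mm, then the turn, a rotation vector about the world's x, y, z in rad. In form: [[[dx, dy, dz, rx, ry, rz], ...]]. A call has 1 to 5 rows; each row shifts and turns the commanded pose from where the row before left it; what a row does not reach is not made up. A row lasts 1/12 s, in which the tool goes at most 41.7 mm and 7.16 degrees, less where a joint would pass 70% of its speed; a pose out of reach is approached as far as the arm can. A call is refused whole if a number of a shift passes 41.7 or a number of a turn 0.125, either way. A call with a gripper value outside its range is refused whole. OPENING is the opening, from -1 (shut) to 1 (fully open), so that 0 is half open, set as the call begins (- or left out, the last holds). The fingers move at their own pace and stop on an object; FORCE is the grip in N (left out, the last holds). Time passes only in rows, so rows that do not move let the fingers close. It gives the time, the measured TCP pose, the force, the opening and the grip force at its end, in the units of the state.
- arm.sense(): the state, without advancing time (a new reading comes with each control period).
- arm.capture(name): name is "side" or "top"; returns (picture, depth): 400x640x3 uint8, blue, green, red; 400x640 float32, m along the optical axis (not along the pixel's ray), 0 where there is no reading.
- arm.calibration(name): a dict with "camera_matrix" (3x3 intrinsics, pixels), "k1" (the pictures are not rectified: a ray, as slopes to the right and down, at radius r is drawn at 1 + k1 r^2 times it, then the intrinsics apply), "R" (3x3) and "t" (3): a world point X has camera coordinates R X + t. Camera axes: x right, y down, z forward; pixel columns grow to the right and rows downward; lengths in m; the calibration is good to about 2 mm. A picture is of the moment at which its call begins. calibration takes no time and is no camera call.
- arm.sign_off(): hands the job in; it is judged then, once.
The state is a dict: "clock": time; "joints": joint angles; "qd": joint speeds; "joint_efforts": joint torques, N m; "eef_pos": TCP position; "ee_rot": TCP orientation; "ft_force": force on the tool from outside, world axes, zero at the start; "torque": the same for the moment, N m; "grip_width": opening from 0.0 (shut) to 1.0 (fully open); "grip_force": force on a finger pad.
Only numpy, scipy, OpenCV 4.12 (cv2) and the standard library are available. Lean on these libraries where they do the work, as an engineer would, in place of code of your own. Each camera call takes 0.05 s, during which the arm holds its last target. There are 200 camera calls.

## Working session

There is one attempt and no reset: what is moved stays moved. The work goes in short steps, Python scripts to look and compute and a shell command to move; the robot and the scene stay as the last step left them, time stands still between calls to the robot, and variables do not carry over. Pictures are saved under pics/ and viewed, at most 10 in all, crops included, and the job is handed in when it is done.

```bash
ls; mkdir -p pics; cat > h.py <<'E'
import numpy as np, cv2
from workcell import arm
def snap(n,f):
    p,d=arm.capture(n); cv2.imwrite('pics/'+f+'.png',p); np.save('pics/'+f+'.npy',d); return p,d
def ray(n,u,v):
    c=arm.calibration(n); K=np.array(c["camera_matrix"],float); 
    s=cv2.undistortPoints(np.array([[[u,v]]],float),K,np.array([c["k1"],0,0,0.]))[0,0]
    return np.array([s[0],s[1],1.]),np.array(c["R"]),np.array(c["t"]).ravel()
def at_depth(n,u,v,z):
    r,R,t=ray(n,u,v); return R.T@(r*z-t)
def at_height(n,u,v,h):
    r,R,t=ray(n,u,v); o=-R.T@t; d=R.T@r; return o+d*(h-o[2])/d[2]
def proj(n,X):
    c=arm.calibration(n); R=np.array(c["R"]); t=np.array(c["t"]).ravel()
    return cv2.projectPoints(np.array(X,float).reshape(-1,3),cv2.Rodrigues(R)[0],t,np.array(c["camera_matrix"],float),np.array([c["k1"],0,0,0.]))[0].reshape(-1,2)
E
python3 - <<'E'
from h import *
for n in("top","side"): snap(n,n+"0"); c=arm.calibration(n); print(n,-np.array(c["R"]).T@np.array(c["t"]).ravel(),np.array(c["R"]).round(2).tolist())
print(arm.sense())
E
```

```text
pics
top [0.43474999 0.01355069 1.15986648] [[0.02, -1.0, -0.01], [-1.0, -0.02, -0.09], [0.09, 0.01, -1.0]]
side [ 0.36472535 -1.3721945   0.78642914] [[1.0, -0.1, 0.01], [-0.04, -0.45, -0.89], [0.09, 0.89, -0.45]]
{'clock': 0.1, 'joints': array([-7.14355393e+01,  2.78962503e+00,  5.59883282e+00,  9.29336822e+01,
        2.48852328e-04,  8.26765049e+01]), 'qd': array([0.05095366, 0.01809902, 0.23252143, 0.01864833, 0.04601236,
       0.01847344]), 'joint_efforts': array([ 3.31889903e-03, -3.39851975e+01,  3.20935535e+01,  1.57362322e-02,
       -4.34897754e-05, -3.09723660e-06]), 'eef_pos': array([ 0.22902162, -0.47178664,  0.23020999]), 'ee_rot': array([[ 8.99649678e-01,  4.36611937e-01, -6.87540046e-04],
       [ 4.36612388e-01, -8.99647362e-01,  2.06082579e-03],
       [ 2.81237553e-04, -2.15420976e-03, -9.99997640e-01]]), 'ft_force': array([ 0.53892852,  0.26621374, -1.11823839]), 'torque': array([-0.04730725,  0.02568902, -0.02992707]), 'grip_force': 0.0, 'grip_width': 0.9988220104115386}
```

View pics/top0.png

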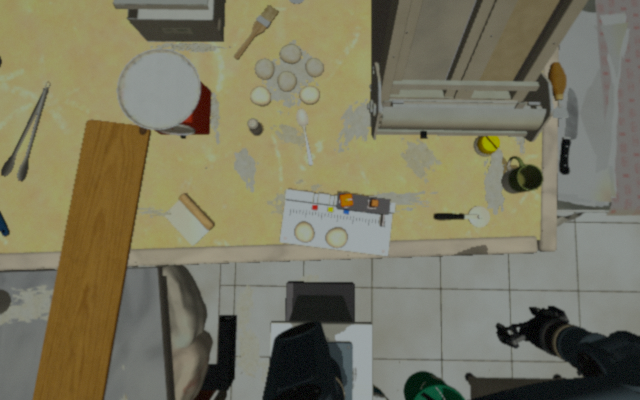

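View pics/side0.png

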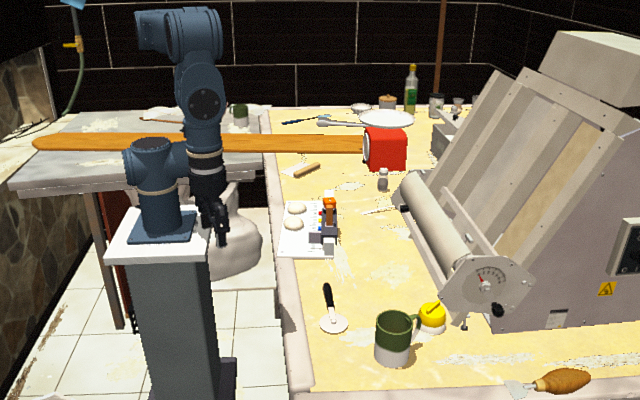

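```bash
python3 - <<'E'
from h import *
a=cv2.imread('pics/top0.png')[180:265,272:402]; b=cv2.imread('pics/side0.png')[180:270,270:350]
cv2.imwrite('pics/c1.png',cv2.resize(a,None,fx=6,fy=6,interpolation=cv2.INTER_CUBIC))
cv2.imwrite('pics/c2.png',cv2.resize(b,None,fx=6.5,fy=6.5,interpolation=cv2.INTER_CUBIC))
E
```

```text
(no output)
```

View pics/c1.png

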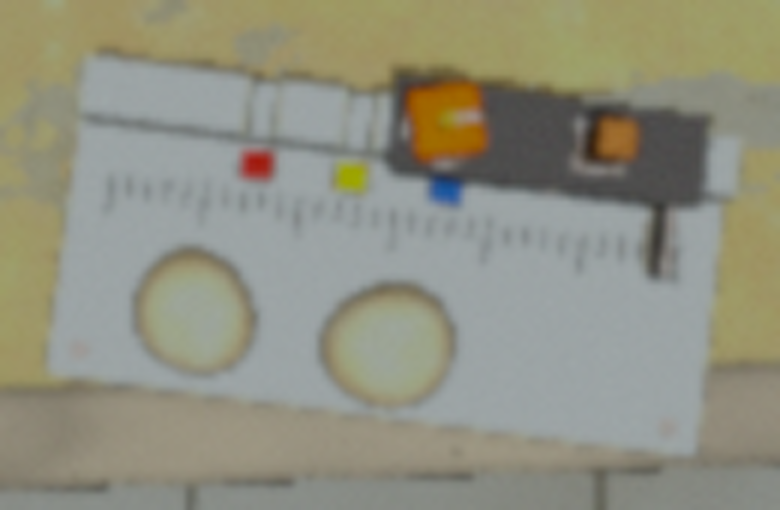

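View pics/c2.png

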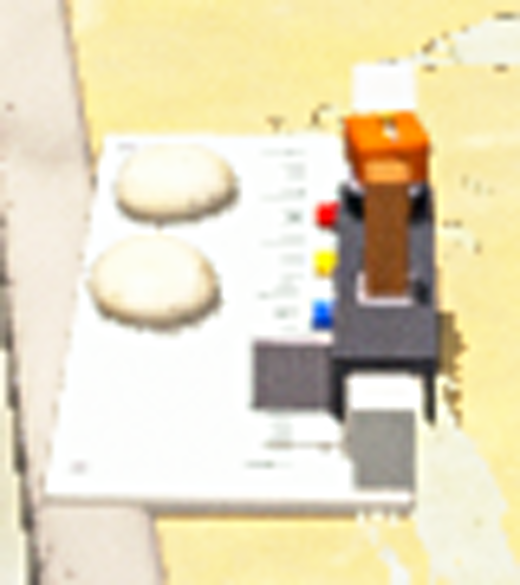

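```bash
python3 - <<'E'
from h import *
C=lambda u,v:((u+.5)/6-.5+272,(v+.5)/6-.5+180)
d=np.load('pics/top0.npy')
P=[("handle top",618,140,.136),("knob top",449,122,.119),("red tab top",257,164,.022),("yel tab",351,177,.022),("blue",446,190,.022),("rail L far",88,57,.06),("rail L near",85,118,.06),("rail R far",741,135,.06),("rail R near",737,197,.06),
("notch red far",267,80,.06),("notch red near",261,138,.06),("knob c1",406,88,.119),("knob c2",482,80,.119),("knob c3",488,152,.119),("knob c4",414,162,.119),("saddle L",395,120,.072),("saddle R",708,158,.072),("board BL",48,376,.014),("board BR",695,455,.014)]
R={}
for n,u,v,h in P:
    p=C(u,v); z=d[int(round(p[1])),int(round(p[0]))]; R[n]=at_height("top",*p,h); print(n,R[n].round(4),"by depth",at_depth("top",*p,z).round(4))
l=(R["rail L far"]+R["rail L near"])/2; r=(R["rail R far"]+R["rail R near"])/2; v=l-r
print("rail mid",(l+r)/2,"len",np.linalg.norm(v),"yaw",np.degrees(np.arctan2(-v[0],v[1])))
e=R["board BL"]-R["board BR"]; print("board edge",np.linalg.norm(e),np.degrees(np.arctan2(-e[0],e[1])))
for a,b in(("knob c1","knob c2"),("knob c2","knob c3"),("knob c3","knob c4"),("knob c4","knob c1")):
    e=R[b]-R[a]; print(np.linalg.norm(e),np.degrees(np.arctan2(e[1],e[0]))%90)
e=R["knob top"]-R["handle top"];print("h-k",e,np.degrees(np.arctan2(-e[0],e[1])))
B=lambda u,v:((u+.5)/6.5-.5+270,(v+.5)/6.5-.5+180)
for n,u,v,h in(("s knob near top edge",388,150,.119),("s handle top near edge",388,186,.136)): print(n,at_height("side",*B(u,v),h).round(4))
E
```

```text
handle top [ 0.5167 -0.144   0.136 ] by depth [ 0.5168 -0.1441  0.1353]
knob top [ 0.5255 -0.0654  0.119 ] by depth [ 0.525  -0.0649  0.1253]
red tab top [0.5104 0.0277 0.022 ] by depth [0.5099 0.0277 0.0281]
yel tab [ 0.5043 -0.0216  0.022 ] by depth [ 0.5045 -0.0218  0.018 ]
blue [ 0.4982 -0.0715  0.022 ] by depth [ 0.4981 -0.0713  0.0244]
rail L far [0.5611 0.1143 0.06  ] by depth [0.5609 0.1141 0.0621]
rail L near [0.5299 0.1151 0.06  ] by depth [0.5308 0.116  0.0503]
rail R far [ 0.5263 -0.218   0.06  ] by depth [ 0.531  -0.2297  0.0044]
rail R near [ 0.4948 -0.2158  0.06  ] by depth [ 0.4949 -0.2162  0.0584]
notch red far [0.5507 0.0229 0.06  ] by depth [5.571e-01 2.340e-02 1.000e-04]
notch red near [0.5211 0.0255 0.06  ] by depth [0.5228 0.0257 0.0381]
knob c1 [ 0.5417 -0.0446  0.119 ] by depth [ 0.5465 -0.0472  0.0716]
knob c2 [ 0.5461 -0.0811  0.119 ] by depth [ 0.5586 -0.0918  0.0021]
knob c3 [ 0.5114 -0.0842  0.119 ] by depth [ 0.515  -0.0888  0.0704]
knob c4 [ 0.506  -0.0488  0.119 ] by depth [ 0.5091 -0.0514  0.0746]
saddle L [ 0.5302 -0.0418  0.072 ] by depth [ 0.5303 -0.0419  0.0711]
saddle R [ 0.5135 -0.1989  0.072 ] by depth [ 0.5146 -0.2017  0.0575]
board BL [0.3979 0.1355 0.014 ] by depth [0.3979 0.1356 0.0133]
board BR [ 0.3624 -0.203   0.014 ] by depth [ 0.3625 -0.2026  0.0159]
rail mid [ 0.52804953 -0.05111003  0.06      ] len 0.33344415917779624 yaw -6.017934021249391
board edge 0.34039432793721963 -5.996684800440811
0.03680376663193716 6.905408274789451
0.03484202542886833 5.119178628585388
0.03585751890174835 8.584026095789582
0.03587569280602796 6.706718515580209
h-k [ 0.00880063  0.07854863 -0.017     ] -6.392791107256048
s knob near top edge [ 0.5229 -0.1013  0.119 ]
s handle top near edge [ 0.515  -0.1676  0.136 ]
```

```bash
cat >> h.py <<'E'
def avg(n,k,f):
    D=[];P=[]
    for i in range(k):
        p,d=arm.capture(n); D.append(np.where(d>0,d,np.nan)); P.append(p.astype(float))
    D=np.array(D); m=np.nanmedian(D,0); np.save('pics/'+f+'.npy',np.nanmean(D,0)); cv2.imwrite('pics/'+f+'.png',np.mean(P,0)); return np.mean(P,0),np.nanmean(D,0),np.nanstd(D,0)
def region(n,D,c,hx,hy,yaw):
    "median/mean height of pixels whose world xy lies within a rectangle about c (at c z)"
    out=[]; u0,v0=proj(n,c)[0]
    for v in range(int(v0)-14,int(v0)+15):
        for u in range(int(u0)-14,int(u0)+15):
            X=at_height(n,u,v,c[2])-c; s,k=np.sin(yaw),np.cos(yaw)
            if abs(k*X[0]+s*X[1])<hx and abs(-s*X[0]+k*X[1])<hy: out.append(at_depth(n,u,v,D[v,u])[2])
    return np.array(out)
E
python3 - <<'E'
from h import *
P,D,S=avg("top",12,"topavg0"); print("std",np.nanmedian(S[180:260,280:400]))
y=np.radians(-6.1)
for n,c,hx,hy in(("handle",[.5167,-.144,.136],.007,.007),("knob",[.5255,-.0654,.119],.013,.013),("bridge",[.5215,-.103,.072],.018,.012),("rail",[.544,.068,.06],.01,.03),("board",[.42,.12,.014],.02,.02)):
    o=region("top",D,np.array(c),hx,hy,y); print(n,len(o),o.mean().round(4),np.median(o).round(4),o.std().round(4))
E
```

```text
std 0.001997823
handle 25 0.1372 0.1371 0.0006
knob 81 0.1184 0.118 0.0015
bridge 96 0.0734 0.0734 0.0006[ WARN:0@6.864] global loadsave.cpp:1063 imwrite_ Unsupported depth image for selected encoder is fallbacked to CV_8U.
Traceback (most recent call last):
  File "h.py", line 26, in region
    X=at_height(n,u,v,c[2])-c; s,k=np.sin(yaw),np.cos(yaw)
      ~~~~~~~~~^^^^^^^^^^^^
  File "h.py", line 12, in at_height
    r,R,t=ray(n,u,v); o=-R.T@t; d=R.T@r; return o+d*(h-o[2])/d[2]
          ~~~^^^^^^^
  File "h.py", line 6, in ray
    c=arm.calibration(n); K=np.array(c["camera_matrix"],float);
ValueError: time passes only in moves, steps and waits
```

```bash
python3 -m inch '[[[30,40,0,0,0,0.12],[30,41,0,0,0,0.12],[30,41,0,0,0,0.12],[30,41,0,0,0,0.12],[30,41,0,0,0,0.12]]]' 0.3 60
```

```text
clock: 1.12
eef_pos: [0.3533, -0.303, 0.2315]
ee_rot: [[0.492, 0.871, 0.001], [0.871, -0.492, -0.0], [-0.0, 0.001, -1.0]]
ft_force: [0.5, -0.5, -0.7]
grip_width: 0.651
grip_force: 0.0
```

```bash
python3 -m inch '[[[10,10,0,0,0,0.12],[10,10,0,0,0,0.12],[10,10,0,0,0,0.12],[10,10,0,0,0,0.12],[10,10,0,0,0,0.12]]]' 0.3 60 >/dev/null
python3 -m inch '[[[10,10,0,0,0,0.12],[10,10,0,0,0,0.12],[10,10,0,0,0,0.12],[10,10,0,0,0,0.12],[10,10,0,0,0,0.12]]]' >/dev/null
python3 -m inch '[[[10,10,0,0,0,0.12],[10,10,0,0,0,0.12],[10,10,0,0,0,0.12],[10,9,0,0,0,0.12],[10,0,0,0,0,0.12]]]' 
python3 -m inch '[[[10,0,0,0,0,0.12],[4,0,0,0,0,0.06],[0,0,0,0,0,0]]]'; python3 -c "
from workcell import arm; print(arm.sense())"
```

```text
clock: 2.37
eef_pos: [0.5031, -0.1639, 0.2316]
ee_rot: [[-0.96, 0.278, 0.0], [0.278, 0.96, 0.001], [0.0, 0.001, -1.0]]
ft_force: [0.6, -1.6, 0.4]
grip_width: 0.654
grip_force: 0.0
clock: 2.62
eef_pos: [0.5173, -0.1653, 0.231]
ee_rot: [[-0.994, 0.108, -0.0], [0.108, 0.994, 0.0], [0.0, 0.0, -1.0]]
ft_force: [-0.7, 0.3, -0.8]
grip_width: 0.652
grip_force: 0.0
{'clock': 2.6167, 'joints': array([-2.48017672e+01,  5.46994146e+00,  8.51685792e+00,  9.30510967e+01,
        8.48471520e-03, -1.86056934e+01]), 'qd': array([-0.51709415, -1.08371745, -1.03982418,  0.98321065, -0.36436686,
        4.7064205 ]), 'joint_efforts': array([ 2.01017987e-01, -3.56325853e+01,  3.22269845e+01, -5.70047752e-02,
        2.58155301e-02, -3.56491394e-01]), 'eef_pos': array([ 0.51733991, -0.165315  ,  0.230984  ]), 'ee_rot': array([[-9.94158362e-01,  1.07931237e-01, -4.10949166e-06],
       [ 1.07931235e-01,  9.94158348e-01,  1.65031855e-04],
       [ 2.18975777e-05,  1.63624256e-04, -9.99999986e-01]]), 'ft_force': array([-0.65444196,  0.26705957, -0.79015233]), 'torque': array([ 0.00615656, -0.02499082, -0.02118633]), 'grip_force': 0.0, 'grip_width': 0.6519270591146596}
```

```bash
python3 -m inch '[[[0,21,-10,0,0,0],[0,0,-30,0,0,0],[0,0,-30,0,0,0],[0,0,-30,0,0,0],[-1,0,-25,0,0,0]]]'
python3 -m inch '[[[0,0,-1,0,0,0],[0,0,0,0,0,0]]]'
```

```text
clock: 3.03
eef_pos: [0.5147, -0.1442, 0.1044]
ee_rot: [[-0.994, 0.111, -0.001], [0.111, 0.994, 0.0], [0.001, 0.0, -1.0]]
ft_force: [0.3, 0.3, -0.4]
grip_width: 0.646
grip_force: 0.0
clock: 3.2
eef_pos: [0.5137, -0.1439, 0.1036]
ee_rot: [[-0.994, 0.111, -0.004], [0.111, 0.994, 0.002], [0.005, 0.001, -1.0]]
ft_force: [-0.2, -0.5, 0.8]
grip_width: 0.648
grip_force: 0.0
```

```bash
python3 -m inch '[[[2,0,0,0,0,0],[0,0,0,0,0,0],[0,0,0,0,0,0],[0,0,0,0,0,0],[0,0,0,0,0,0]]]' -1 60;python3 -m inch '[[[0,0,0,0,0,0],[0,0,0,0,0,0],[0,0,0,0,0,0]]]'; python3 - <<'E'
from h import *
snap("side","s1"); b=cv2.imread('pics/s1.png')[150:270,240:380]; cv2.imwrite('pics/s1c.png',cv2.resize(b,None,fx=5,fy=5,interpolation=cv2.INTER_CUBIC))
E
```

```text
clock: 3.62
eef_pos: [0.5197, -0.1453, 0.1083]
ee_rot: [[-0.994, 0.11, 0.005], [0.11, 0.994, -0.002], [-0.006, -0.001, -1.0]]
ft_force: [1.3, -0.6, 6.2]
grip_width: 0.222
grip_force: 60.6
clock: 3.87
eef_pos: [0.5196, -0.1453, 0.1083]
ee_rot: [[-0.994, 0.11, 0.005], [0.11, 0.994, -0.002], [-0.006, -0.001, -1.0]]
ft_force: [0.8, 0.4, 7.1]
grip_width: 0.226
grip_force: 60.6
```

View pics/s1c.png

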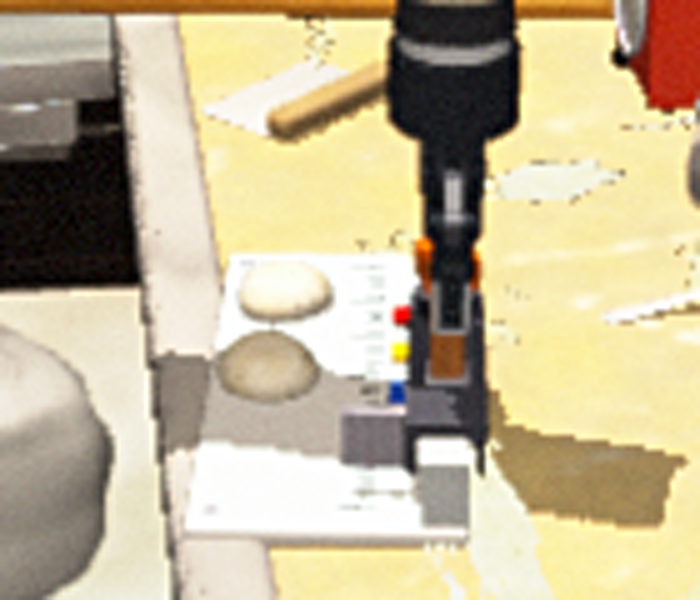

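```bash
python3 -m inch '[[[0,0,5,0,0,0],[0,0,5,0,0,0],[0,0,6,0,0,0],[0,0,0,0,0,0],[0,0,0,0,0,0]]]' -1 80
```

```text
clock: 4.33
eef_pos: [0.5177, -0.1446, 0.1215]
ee_rot: [[-0.994, 0.11, 0.0], [0.11, 0.994, -0.0], [-0.0, -0.0, -1.0]]
ft_force: [2.2, -0.8, -3.9]
grip_width: 0.222
grip_force: 78.4
```

```bash
python3 -m inch '[[[0,0,4,0,0,0],[0,0,0,0,0,0],[1.5,14,0,0,0,0],[1.5,14,0,0,0,0],[1.5,14,0,0,0,0]]]';python3 -m inch '[[[1.5,14,0,0,0,0],[1.5,14,0,0,0,0],[1.5,14,0,0,0,0],[1.5,14,0,0,0,0],[0,0,0,0,0,0]]]'
```

```text
clock: 4.75
eef_pos: [0.5222, -0.1029, 0.1254]
ee_rot: [[-0.994, 0.11, 0.0], [0.11, 0.994, -0.002], [-0.0, -0.002, -1.0]]
ft_force: [2.7, -2.0, -4.0]
grip_width: 0.223
grip_force: 78.8
clock: 5.17
eef_pos: [0.5287, -0.0444, 0.1255]
ee_rot: [[-0.994, 0.107, 0.001], [0.107, 0.994, 0.002], [-0.001, 0.002, -1.0]]
ft_force: [2.6, 2.0, -3.7]
grip_width: 0.219
grip_force: 78.9
```

```bash
python3 -m inch '[[[1.5,14,0,0,0,0],[1.5,14,0,0,0,0],[1.5,14,0,0,0,0],[1,9,0,0,0,0],[0,0,0,0,0,0]]]'; python3 -m inch '[[[0,0,0,0,0,0],[0,0,0,0,0,0]]]'; python3 - <<'E'
from h import *
snap("side","s2"); b=cv2.imread('pics/s2.png')[150:270,240:380]
snap("top","t2"); a=cv2.imread('pics/t2.png')[180:260,270:400]
b=cv2.resize(b,None,fx=4,fy=4,interpolation=cv2.INTER_CUBIC);a=cv2.resize(a,(b.shape[1]*0+ 230,142),interpolation=cv2.INTER_CUBIC)
cv2.imwrite('pics/s2c.png',b)
E
```

```text
clock: 5.58
eef_pos: [0.5342, 0.0055, 0.1255]
ee_rot: [[-0.994, 0.108, 0.001], [0.108, 0.994, 0.001], [-0.001, 0.001, -1.0]]
ft_force: [3.7, 1.5, -3.6]
grip_width: 0.224
grip_force: 78.9
clock: 5.75
eef_pos: [0.5341, 0.0047, 0.1255]
ee_rot: [[-0.994, 0.11, 0.001], [0.11, 0.994, 0.002], [-0.001, 0.002, -1.0]]
ft_force: [4.0, 2.2, -4.4]
grip_width: 0.219
grip_force: 78.9
```

View pics/s2c.png

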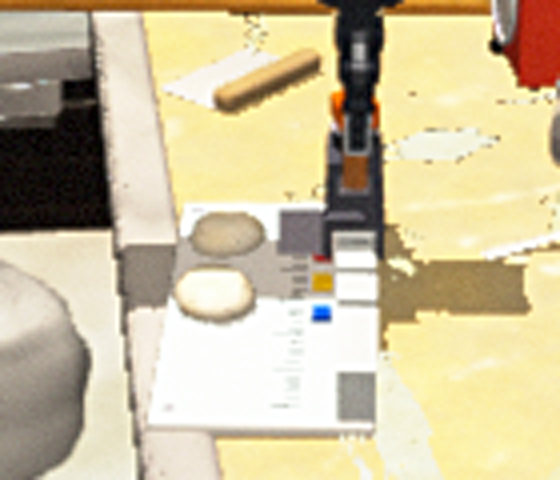

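```bash
python3 -m inch '[[[0,0,-4,0,0,0],[0,0,-4,0,0,0],[0,0,-4,0,0,0],[0,0,-4,0,0,0],[0,0,0,0,0,0]]]'; python3 -m inch '[[[0,0,-2,0,0,0],[0,0,-1,0,0,0],[0,0,0,0,0,0]]]'
```

```text
clock: 6.27
eef_pos: [0.534, 0.0039, 0.1085]
ee_rot: [[-0.994, 0.11, 0.001], [0.11, 0.994, -0.001], [-0.001, -0.001, -1.0]]
ft_force: [5.4, -1.3, -5.9]
grip_width: 0.223
grip_force: 78.7
clock: 6.52
eef_pos: [0.5342, 0.0038, 0.1083]
ee_rot: [[-0.994, 0.11, 0.002], [0.11, 0.994, -0.001], [-0.002, -0.001, -1.0]]
ft_force: [2.0, -2.2, 5.6]
grip_width: 0.216
grip_force: 80.4
```

```bash
python3 -m inch '[[[0,0,0,0,0,0],[0,0,0,0,0,0],[0,0,0,0,0,0],[0,0,20,0,0,0],[0,0,30,0,0,0]]]' 0.3; python3 -m inch '[[[0,0,30,0,0,0],[0,-30,40,0,0,0.12],[-10,-40,0,0,0,0.12],[-10,-40,0,0,0,0.12],[-10,-40,0,0,0,0.12]]]';python3 -m inch '[[[-10,-40,0,0,0,0.12],[-10,-40,0,0,0,0.12],[-10,-30,0,0,0,0.12],[0,0,0,0,0,0.12],[0,0,0,0,0,0.12]]]'; python3 - <<'E'
from h import *
P,D,S=avg("top",15,"topavg1")
y=np.radians(-6.1)
for n,c,hx,hy in(("handle",[.5326,.0051,.136],.007,.007),("knob",[.5414,.0837,.117],.013,.013),("bridge",[.5374,.046,.072],.018,.012),("bridge2",[.527,-.035,.072],.018,.012)):
    o=region("top",D,np.array(c),hx,hy,y); print(n,len(o),o.mean().round(4),np.median(o).round(4),o.std().round(4))
a=cv2.imread('pics/topavg1.png')[180:265,272:402]
cv2.imwrite('pics/t3.png',cv2.resize(a,None,fx=6,fy=6,interpolation=cv2.INTER_CUBIC)); print(arm.sense()['clock'])
E
```

```text
clock: 6.93
eef_pos: [0.5295, 0.0052, 0.1519]
ee_rot: [[-0.994, 0.109, -0.011], [0.109, 0.994, 0.002], [0.012, 0.0, -1.0]]
ft_force: [0.6, -1.0, -0.2]
grip_width: 0.647
grip_force: 0.0
clock: 7.35
eef_pos: [0.5057, -0.132, 0.2202]
ee_rot: [[-0.94, -0.342, 0.0], [-0.342, 0.94, 0.0], [-0.0, 0.0, -1.0]]
ft_force: [1.7, 0.6, -0.4]
grip_width: 0.648
grip_force: 0.0
clock: 7.77
eef_pos: [0.4763, -0.2371, 0.2185]
ee_rot: [[-0.6, -0.8, -0.003], [-0.8, 0.6, 0.002], [0.0, 0.003, -1.0]]
ft_force: [-0.0, 1.0, -0.2]
grip_width: 0.649
grip_force: 0.0
handle 25 0.1372 0.1371 0.0005
knob 81 0.1183 0.1181 0.0014
bridge 93 0.0734 0.0733 0.0005[ WARN:0@8.723] global loadsave.cpp:1063 imwrite_ Unsupported depth image for selected encoder is fallbacked to CV_8U.
Traceback (most recent call last):
  File "h.py", line 27, in region
    if abs(k*X[0]+s*X[1])<hx and abs(-s*X[0]+k*X[1])<hy: out.append(at_depth(n,u,v,D[v,u])[2])
                                                                    ~~~~~~~~^^^^^^^^^^^^^^
  File "h.py", line 10, in at_depth
    r,R,t=ray(n,u,v); return R.T@(r*z-t)
          ~~~^^^^^^^
  File "h.py", line 6, in ray
    c=arm.calibration(n); K=np.array(c["camera_matrix"],float);
ValueError: time passes only in moves, steps and waits
```

```bash
sed -i 's/arm.calibration(n)/cal(n)/; ' h.py; cat >> h.py <<'E'
_c={}
def cal(n):
    if n not in _c: _c[n]=arm.calibration(n)
    return _c[n]
E
python3 - <<'E'
from h import *
D=np.load('pics/topavg1.npy'); 
u0,v0=np.round(proj("top",[.5414,.0837,.117])[0]).astype(int); print(u0,v0)
for v in range(v0-7,v0+8): print(v,[int(round(1e4*at_depth("top",u,v,D[v,u])[2])) for u in range(u0-8,u0+9)])
a=cv2.imread('pics/topavg1.png')[180:265,272:402]
cv2.imwrite('pics/t3.png',cv2.resize(a,None,fx=6,fy=6,interpolation=cv2.INTER_CUBIC))
E
```

```text
295 194
187 [11, 19, 738, 729, 730, 721, 10, 10, 10, 15, 7, 7, 1, 20, 17, 17, 12]
188 [23, 19, 740, 733, 730, 725, 1131, 1145, 1162, 1163, 1174, 1177, 1168, 716, 16, 24, 14]
189 [11, 20, 1157, 1174, 1164, 1172, 1167, 1170, 1170, 1185, 1185, 1174, 1170, 1143, 736, 733, 739]
190 [618, 720, 1174, 1180, 1182, 1188, 1187, 1175, 1191, 1185, 1179, 1172, 1170, 1154, 740, 731, 748]
191 [604, 1138, 1175, 1180, 1181, 1170, 1187, 1179, 1174, 1181, 1185, 1172, 1169, 1159, 731, 741, 734]
192 [620, 726, 1172, 1182, 1180, 1182, 1186, 1175, 1183, 1181, 1187, 1176, 1175, 1154, 918, 729, 744]
193 [610, 736, 1166, 1173, 1179, 1177, 1179, 1235, 1237, 1182, 1187, 1189, 1176, 1182, 919, 727, 734]
194 [616, 738, 1162, 1184, 1176, 1183, 1183, 1242, 1234, 1187, 1180, 1182, 1176, 1174, 1042, 906, 738]
195 [616, 745, 1169, 1182, 1185, 1186, 1182, 1205, 1201, 1187, 1172, 1182, 1175, 1169, 1134, 922, 727]
196 [620, 739, 1157, 1184, 1183, 1177, 1184, 1187, 1179, 1167, 1172, 1189, 1184, 1174, 1147, 911, 730]
197 [724, 738, 1139, 1181, 1180, 1175, 1186, 1182, 1190, 1181, 1187, 1184, 1174, 1184, 1153, 736, 732]
198 [726, 721, 1133, 1173, 1180, 1178, 1177, 1172, 1175, 1181, 1184, 1176, 1181, 1166, 1148, 732, 733]
199 [733, 741, 732, 1178, 1184, 1179, 1166, 1163, 1175, 1169, 1173, 1167, 1160, 1157, 1091, 731, 732]
200 [735, 734, 724, 1161, 1174, 1164, 1161, 1147, 1138, 1138, 1094, 1045, 1004, 737, 741, 729, 736]
201 [729, 741, 740, 735, 982, 993, 926, 922, 921, 930, 925, 912, 739, 737, 736, 735, 741]
```

View pics/t3.png

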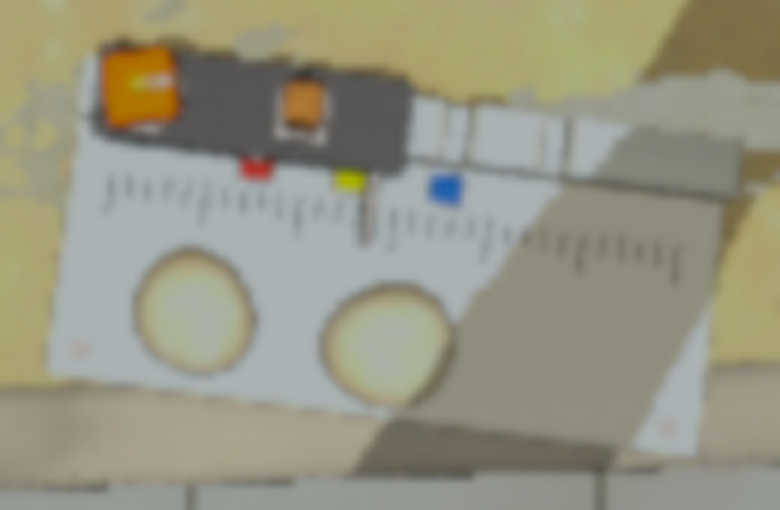

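```bash
python3 -m inch '[[[7,36,0,0,0,0.12],[7,36,0,0,0,0.12],[7,36,0,0,0,0.12],[7,36,0,0,0,0.12],[7,36,0,0,0,0.12]]]' >/dev/null; python3 -m inch '[[[7,36,0,0,0,0.12],[7,36,0,0,0,0.04],[7,36,0,0,0,0],[7,31,0,0,0,0],[0,0,0,0,0,0]]]'; python3 -m inch '[[[0,0,0,0,0,0],[0,0,0,0,0,0]]]'; python3 - <<'E'
from h import *
C=lambda u,v:((u+.5)/6-.5+272,(v+.5)/6-.5+180)
c=[at_height("top",*C(u,v),.117) for u,v in((100,50),(173,46),(179,118),(108,127))]
print(np.mean(c,0),[np.degrees(np.arctan2(*(c[(i+1)%4]-c[i])[[1,0]]))%90 for i in range(4)])
print(at_height("top",*C(303,103),.136)); print(arm.sense()['eef_pos'],arm.sense()['joints'])
E
```

```text
clock: 9.35
eef_pos: [0.5413, 0.0888, 0.2194]
ee_rot: [[0.12, -0.993, 0.001], [-0.993, -0.12, 0.003], [-0.003, -0.001, -1.0]]
ft_force: [0.6, -0.8, -0.0]
grip_width: 0.653
grip_force: 0.0
clock: 9.52
eef_pos: [0.5408, 0.0831, 0.2196]
ee_rot: [[0.114, -0.993, -0.0], [-0.993, -0.114, -0.001], [0.001, 0.0, -1.0]]
ft_force: [-0.5, 0.5, -0.8]
grip_width: 0.649
grip_force: 0.0
[0.54127957 0.08364826 0.117     ] [np.float64(4.018609354744157), np.float64(5.866547471756661), np.float64(8.125424380363299), np.float64(7.204656688502492)]
[0.53203378 0.00502266 0.136     ]
[0.54079735 0.08310975 0.21955563] [ 1.73881511e+00  5.95486271e+00  7.73596023e+00  9.18035195e+01
 -4.32755987e-02 -9.48229324e+01]
```

```bash
python3 -m inch '[[[0,0,-30,0,0,0],[0,0,-30,0,0,0],[0,0,-30,0,0,0],[0,0,-30,0,0,0],[1,0,-5,0,0,0]]]'
python3 -m inch '[[[0,0,0,0,0,0],[0,0,0,0,0,0]]]';python3 -m inch '[[[0,0,0,0,0,0],[0,0,0,0,0,0],[0,0,0,0,0,0],[0,0,0,0,0,0],[0,0,0,0,0,0]]]' -1 40; python3 -c "
from workcell import arm; s=arm.sense(); print(s['torque'],s['eef_pos'],s['ft_force'])"
```

```text
clock: 9.93
eef_pos: [0.5372, 0.0815, 0.0883]
ee_rot: [[0.111, -0.994, -0.011], [-0.994, -0.111, -0.001], [-0.0, 0.011, -1.0]]
ft_force: [-1.1, -0.7, -0.9]
grip_width: 0.647
grip_force: 0.0
clock: 10.1
eef_pos: [0.5424, 0.0824, 0.0958]
ee_rot: [[0.112, -0.994, 0.001], [-0.994, -0.112, -0.0], [0.0, -0.001, -1.0]]
ft_force: [0.1, 0.3, 0.4]
grip_width: 0.65
grip_force: 0.0
clock: 10.52
eef_pos: [0.5436, 0.0831, 0.0979]
ee_rot: [[0.114, -0.993, 0.005], [-0.993, -0.114, -0.001], [0.002, -0.005, -1.0]]
ft_force: [-1.1, -2.6, 6.2]
grip_width: 0.41
grip_force: 41.5
[-0.26801363  0.44721487  0.0086522 ] [0.54363814 0.08306004 0.09786846] [-1.12242272 -2.61594967  6.20732881]
```

```bash
cat > m.py <<'E'
from workcell import arm
import numpy as np
s=arm.sense(); R=s['ee_rot']; print("yaw",np.degrees(np.arctan2(R[1,0],R[0,0])).round(2),"tq",s['torque'].round(3),"F",s['ft_force'].round(1),"z",s['eef_pos'].round(4),"q6",s['joints'][5].round(1),"grip",round(s['grip_width'],3),s['clock'])
E
python3 m.py
python3 -m inch '[[[0,0,-0.3,0,0,-0.12],[0,0,-0.3,0,0,-0.12],[0,0,-0.3,0,0,-0.12],[0,0,-0.3,0,0,-0.12],[0,0,-0.3,0,0,-0.12]]]' >/dev/null; python3 m.py;python3 -m inch '[[[0,0,-0.3,0,0,-0.12],[0,0,-0.3,0,0,-0.12],[0,0,-0.3,0,0,-0.12],[0,0,-0.3,0,0,-0.12],[0,0,-0.3,0,0,-0.12]]]' >/dev/null; python3 m.py; python3 -m inch '[[[0,0,0,0,0,0],[0,0,0,0,0,0]]]' >/dev/null; python3 m.py
```

```text
yaw -83.46 tq [-0.268  0.447  0.009] F [-1.1 -2.6  6.2] z [0.5436 0.0831 0.0979] q6 -94.8 grip 0.41 10.5167
yaw -118.16 tq [-0.301  0.592  0.06 ] F [-2.9 -1.2  7.7] z [0.5433 0.0831 0.0963] q6 -60.1 grip 0.413 10.9333
yaw -152.52 tq [-0.198  0.679  0.066] F [-2.8 -0.2  6.7] z [0.5431 0.0833 0.0948] q6 -25.7 grip 0.415 11.35
yaw -152.24 tq [-0.27   0.658 -0.089] F [-2.9 -0.3  7.6] z [0.543  0.0833 0.0947] q6 -26.0 grip 0.414 11.5167
```

```bash
for i in 1; do python3 -m inch '[[[0,0,-0.3,0,0,-0.12],[0,0,-0.3,0,0,-0.12],[0,0,-0.3,0,0,-0.12],[0,0,-0.3,0,0,-0.12],[0,0,-0.3,0,0,-0.12]]]' >/dev/null; python3 m.py; done; python3 -m inch '[[[0,0,-0.3,0,0,-0.12],[0,0,-0.3,0,0,-0.12],[0,0,-0.3,0,0,-0.12],[0,0,-0.3,0,0,-0.12],[0,0,-0.3,0,0,-0.12]]]' >/dev/null; python3 m.py; python3 -m inch '[[[0,0,-0.3,0,0,-0.12],[0,0,-0.3,0,0,-0.12],[0,0,-0.3,0,0,-0.12],[0,0,-0.3,0,0,-0.12],[0,0,-0.3,0,0,-0.12]]]' >/dev/null; python3 m.py;  python3 -m inch '[[[0,0,-0.3,0,0,-0.12],[0,0,-0.3,0,0,-0.12],[0,0,-0.3,0,0,-0.12],[0,0,-0.2,0,0,-0.09],[0,0,0,0,0,0]]]' >/dev/null; python3 m.py
```

```text
yaw 173.11 tq [-0.169  0.719  0.058] F [-3.2  0.   8.1] z [0.5429 0.0836 0.0933] q6 8.7 grip 0.411 11.9333
yaw 138.75 tq [0.046 0.783 0.076] F [-3.   0.1  7.2] z [0.543  0.0839 0.0918] q6 43.0 grip 0.412 12.35
yaw 104.38 tq [0.184 0.733 0.094] F [-2.3  0.7  6.7] z [0.5432 0.0842 0.0904] q6 77.4 grip 0.416 12.7667
yaw 78.73 tq [ 0.22   0.612 -0.098] F [-1.7  1.   7.8] z [0.5435 0.0843 0.0894] q6 103.1 grip 0.412 13.1833
```

Turned 198°. Release, rise, move aside and check the knob's height.

```bash
python3 -m inch '[[[0,0,0,0,0,0],[0,0,0,0,0,0],[0,0,0,0,0,0],[0,0,0,0,0,0],[0,0,20,0,0,0]]]' 0.3; python3 -m inch '[[[0,0,30,0,0,0],[0,0,40,0,0,0],[-10,-40,20,0,0,0],[-10,-40,0,0,0,0],[-10,-40,0,0,0,0]]]' >/dev/null;python3 -m inch '[[[-10,-40,0,0,0,0],[-10,-40,0,0,0,0],[-10,-40,0,0,0,0],[-10,-40,0,0,0,0],[0,-40,0,0,0,0]]]'; python3 - <<'E'
from h import *
P,D,S=avg("top",20,"topavg2")
y=np.radians(-6.1)
for n,c,hx,hy in(("handle",[.5326,.0051,.136],.007,.007),("knob",[.5414,.0837,.11],.013,.013),("bridge",[.5374,.046,.072],.018,.01),("bridge2",[.527,-.035,.072],.018,.012)):
    o=region("top",D,np.array(c),hx,hy,y); print(n,len(o),o.mean().round(4),np.median(o).round(4),o.std().round(4))
a=cv2.imread('pics/topavg2.png')[180:265,272:402]
cv2.imwrite('pics/t4.png',cv2.resize(a,None,fx=6,fy=6,interpolation=cv2.INTER_CUBIC)); print(arm.sense()['clock'])
E
```

```text
clock: 13.6
eef_pos: [0.5385, 0.0833, 0.1014]
ee_rot: [[0.193, 0.981, -0.009], [0.981, -0.193, -0.0], [-0.002, -0.009, -1.0]]
ft_force: [0.0, -0.5, -1.0]
grip_width: 0.647
grip_force: 0.0
clock: 14.43
eef_pos: [0.471, -0.2346, 0.1943]
ee_rot: [[0.194, 0.981, -0.001], [0.981, -0.194, 0.0], [0.0, -0.001, -1.0]]
ft_force: [1.0, -0.0, 1.4]
grip_width: 0.65
grip_force: 0.0
handle 25 0.1373 0.1373 0.0004
knob 79 0.1107 0.1097 0.0038
bridge 79 0.0733 0.0734 0.0005
bridge2 95 0.0733 0.0733 0.0005
15.4333[ WARN:0@13.059] global loadsave.cpp:1063 imwrite_ Unsupported depth image for selected encoder is fallbacked to CV_8U.
```

View pics/t4.png

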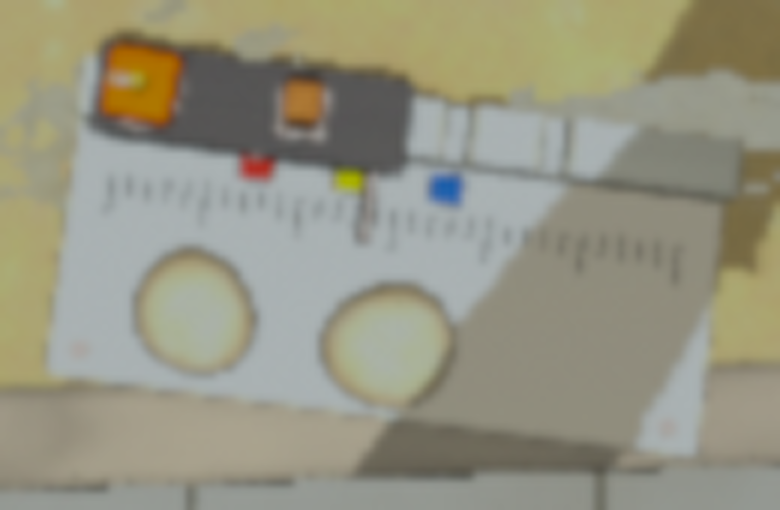

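```bash
python3 - <<'E'
from h import *
D=np.load('pics/topavg2.npy')
for w in (4,6,8,10): 
    o=region("top",D,np.array([.5424,.0837,.109]),w/1e3,w/1e3,np.radians(-11)); print(w,len(o),np.median(o).round(4),np.percentile(o,[10,90]).round(4))
s=arm.sense(); print(s['clock'],np.abs(s['qd']).max())
arm.sign_off()
E
```

```text
4 8 0.1172 [0.1098 0.124 ]
6 17 0.1101 [0.1094 0.1239]
8 31 0.1098 [0.1093 0.1238]
10 46 0.1097 [0.1092 0.1236]
15.4333 0.09902060541401805
the job is handed in; nothing more can be done
```

The job is handed in at about 15 s: the stop sits fully down and level in the red-tab notch, and the knob was turned 198° clockwise, which by the camera depths squeezes the washer about 3.6 mm (2.6 to 5.4 mm allowed); I saw no verdict.

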